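# Hang the dial meter on the tool board's hook, dial outward

### The job

Take the black dial meter out of the wooden block and hang it by its handle on the yellow hook of the blue tool board, level, back against the board and dial facing out. The hook may be clamped a little higher or lower in its slot, so find it by feel with light pressure, and let go only once the hook carries the meter: do not let it fall. Leave everything else as it stands.

Things in the scene. Friction and masses are not known exactly. Their poses are not given: they have to be found in the camera images.
- meter: Black pocket analogue meter, upright in the block, dial away from the robot; 30 thick (x), 62 wide (y), 112 high (z) mm, 0.12 to 0.26 kg. Origin: centre of its underside. Dial on its -x face (x = -15), with a knob 4 mm proud below it; plain flat back at x = +15, up to z = 84. Pinch it from above by its 62 mm wide sides (y = +-31), anywhere above the block, the handle included.
- meter_dial (a point): Middle of the meter's white dial: meter frame (-15, 0, 58) mm.
- meter_bar (a point): Middle of the underside of the handle's bar, meter frame (0, 0, 104) mm; this edge is to rest on the hook's shank. The rigid grey handle tops the case from z = 84 to 112: 62 wide (y), 18 thick (x -9 to +9), with a window right through it along x, 28 wide (y -14 to +14) and 20 high (z 84 to 104), under a bar 8 high.
- rack: Blue steel tool board, fixed, 320 wide (y), its foot 160 by 320, 10 mm high. Origin: bench level, mid-width, in the plane of the board's front face. The front faces -x; the face is the upright plane x = 0, up to z = 165 mm. Screwdrivers hang on it at y = +-125 mm. A meter hung right has its axes along the rack's, its origin at x = -15 to -19, y = 0 mm.
- rack_slot (a point): Mid-slot on the board's face, rack frame (0, 0, 155) mm. The yellow hook sits in this slot: a level shank 16 wide (y), 5 thick, 33 mm long (x 0 to -33), its tip (x -28 to -33) turned up 10 mm above the shank's top. Its clamped height is not reported: shank top anywhere from z = 142 to 168 mm; it does not shift in use. Board and hook bear up to 30 N, knocks included.
- stand: Wooden block, fixed, 187 (x) by 80 (y) by 41 mm high. Three slots along y, 37 wide, floor at z = 12 mm, centred at x = -56, 0 and +56 mm; a handheld stands in each. Origin: centre of the underside.
- dmm: Orange digital meter, 28 by 60 by 104 mm, upright in the block; origin under its centre. To be left alone.
- lcr: Blue component tester, 28 by 60 by 104 mm, upright in the block; origin under its centre. To be left alone.
- box_a: Aluminium test box, 50 by 62 by 30 mm, three coaxial sockets on top (44 high in all); origin under its centre. To be left alone.
- box_b: Aluminium test box, 50 by 62 by 30 mm, two coaxial sockets on top (44 high in all); origin under its centre. To be left alone.
- breadboard: White breadboard on a black plate, 85 by 165 by 24 mm high; origin under its centre. To be left alone.
- driver: Red-handled screwdriver lying on the bench. To be left alone.
Not all that is in view belongs to the job. Leave any green or pink look-alike of the meter alone.

How it is judged:
By the outcome, as a careful person would: the job done as asked, in the order asked, and still so for the second after the job is handed in, with the robot touching nothing.
It also fails if it takes over 67 s, if anything falls off the work surface, if the arm or the gripper's body presses on something with over 40 N, if the wrist force passes 120 N, or if a joint passes its speed limit or range.

### The arm

A 6-joint arm with a two-finger parallel gripper is mounted at the origin on the work surface. World frame = base frame: x ahead of the robot, y to its left, z up, the work surface at z = 0. Lengths are in m, angles in rad, forces in N, time in s.
With the tool pointing down it reaches from about 0.375 to 0.975 m from the base axis. Payload 3.8 kg.
Tool frame: the origin (TCP) lies midway between the tips of the shut fingers; the grasp point (between the pads) lies 19 mm behind it; z points along the fingers, y is the direction in which the jaws open and shut (so a half turn about z gives the same grasp; the last joint's range is limited). The gripper opens to 85 mm and grips with 20 to 120 N. Pads are 22 mm wide; open, the fingers measure 114 mm over their backs; the gripper's body (76 mm by 85 mm) begins 54 mm behind the grasp point. The pads swing forward as they close: fully open they stand 13 mm farther back than shut.
Start: joints at [1.184, 0.264, 1.604, -0, 1.274, -0.037], TCP at [0.231, 0.634, 0.231] pointing down, gripper open.
Joint ranges: [-2.63, 2.63], [-0.94, 2.18], [0.31, 2.57], [-1.31, 4.45], [0, 2.66], [-2.55, 2.55]. Speed limits (rad/s): [2.57, 2.57, 3.14, 3.14, 3.14, 3.14].

### API

Orientations are given as a rotation vector (axis times angle).
In Python, from workcell import bot gives the robot as it stands.
- The arm moves only by the tool drive_tool, never from a script. Its argument "steps" is a list of rows, each a list of 2 entries, a list of its own where there are three numbers: the shift along the tool's x, y, z in mm, then the turn about the tool's z in degrees. In form: [[[dx, dy, dz], twist], ...]. A call has 1 to 8 rows; each row shifts and turns the commanded pose from where the row before left it, along the tool's axes as they then stand; what a row does not reach is not made up. A row lasts 1/12 s, in which the tool goes at most 41.7 mm and 7.16 degrees, less where a joint would pass 70% of its speed; a pose out of reach is approached as far as the arm can. A call is refused whole if a number of a shift passes 41.7 or a number of a turn 7.16, either way. A call with a gripper value outside its range is refused whole. "jaw" is the opening, from 0 (shut) to 1 (fully open), set as the call begins (left out, the last holds). The fingers move at their own pace and stop on an object; "force" is the grip in N (left out, the last holds). Time passes only in rows, so rows that do not move let the fingers close. It gives the time, the measured TCP pose, the force and the opening at its end, in the units of the state.
- bot.read_state(): the state, without advancing time (a new reading comes with each control period).
- bot.read_camera(name): name is "side" or "top" or "wrist"; returns the picture (384x512x3 uint8, red, green, blue); there is no depth.
- bot.camera_info(name): a dict with "fx", "fy", "cx", "cy" (pixels), "position" and "attitude" of the camera in the world. Camera axes: x right, y down, z forward; pixel columns grow to the right and rows downward; lengths in m; the calibration is good to about 2 mm. A picture is of the moment at which its call begins: read the wrist's pose just before it. camera_info takes no time and is no camera call; for the wrist camera it gives the pose at the moment of the call.
- bot.finish_job(): hands the job in, once; it reports no verdict.
The state is a dict: "time": time; "q": joint angles; "joint_vel": joint speeds; "joint_torque": joint torques, N m; "tool_pos": TCP position; "tcp_rot": TCP orientation; "wrist_force": force on the tool from outside, world axes, zero at the start; "torque": the same for the moment, N m; "width": opening from 0.0 (shut) to 1.0 (fully open).
Only numpy, scipy, OpenCV 4.12 (cv2) and the standard library are available. Lean on these libraries where they do the work, as an engineer would, in place of code of your own. Each camera call takes 0.05 s, during which the arm holds its last target.

## Working session

There is one attempt and no reset: what is moved stays moved. The work goes in short steps, Python scripts to look and compute and a tool call to move; the robot and the scene stay as the last step left them, time stands still between calls to the robot, and variables do not carry over. Pictures are saved under pics/ and viewed, and the job is handed in when it is done.

Besides the shell and the picture viewer there is one more tool, called after ">>>" as name([rows], argument=value, ...), one row to a line, values as JSON. drive_tool: Moves the arm, as the interface text tells. Its arguments: {"type":"object","properties":{"steps":{"type":"array","items":{"type":"array"}},"jaw":{"type":"number"},"force":{"type":"number"}},"required":["steps"]}

```bash
mkdir -p pics; ls; python3 - <<'E'
from workcell import bot
import cv2
print(bot.read_state())
for n in ("side","top","wrist"):
    print(n,bot.camera_info(n))
    cv2.imwrite(f"pics/{n}0.png",bot.read_camera(n)[:,:,::-1])
E
```

```text
pics
{'time': 0.0, 'q': array([ 1.18411488e+00,  2.64752921e-01,  1.60538887e+00,  2.71750426e-05,
        1.27370449e+00, -3.68774004e-02]), 'joint_vel': array([-2.87734747e-04, -9.52290595e-04, -3.51969963e-04,  5.08903235e-05,
        6.20951423e-04,  9.94799054e-05]), 'joint_torque': array([ 1.84389886e-03, -5.15092385e+01, -3.67326558e+01,  2.13273188e-05,
        1.26670586e-02, -1.44543662e-05]), 'tool_pos': array([0.2310315 , 0.63344397, 0.22995416]), 'tcp_rot': array([-0.54659891, -3.09316769,  0.00345178]), 'wrist_force': array([ 0.11298329, -0.06511532,  0.70956957]), 'torque': array([0.00804026, 0.03692826, 0.05435467]), 'width': 0.9999781581566264}
side {'fx': 388.7388819931022, 'fy': 388.7388819931022, 'cx': 255.35933347872535, 'cy': 191.21293329954625, 'position': array([ 0.4679407 , -0.77404625,  0.6536173 ]), 'attitude': array([-2.18554083,  0.09414022, -0.06601899])}
top {'fx': 381.25575424270545, 'fy': 381.25575424270545, 'cx': 253.39946877259993, 'cy': 193.45872861647513, 'position': array([ 0.46348072, -0.01275218,  1.16262466]), 'attitude': array([-2.19624147,  2.16971268, -0.08010359])}
wrist {'fx': 302.56556258713596, 'fy': 302.56556258713596, 'cx': 252.95167855382633, 'cy': 192.05191971112365, 'position': array([0.15434843, 0.66198932, 0.37247634]), 'attitude': array([2.34466553, 1.64132283, 0.26635141])}
```

View pics/side0.png

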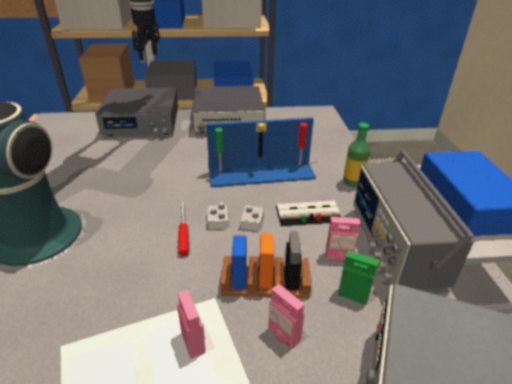

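View pics/top0.png

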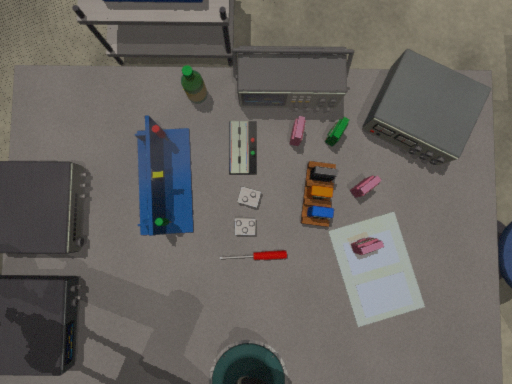

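View pics/wrist0.png

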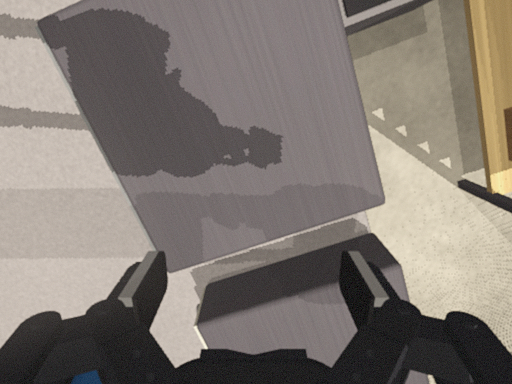

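The top view shows the rack at left (about px 138–192, 118–235), with its front facing image right, which is world −y. The stand is at (320, 195), with the black meter at its far end (322, 172). I'll write helpers and enlarge both views.

```bash
cat > h.py <<'E'
import numpy as np, cv2
from scipy.spatial.transform import Rotation as R
from workcell import bot
def cam(n):
    i=bot.camera_info(n); return i, R.from_rotvec(i["attitude"]).as_matrix()
def ray(i,px):
    M=R.from_rotvec(i["attitude"]).as_matrix()
    d=M@np.array([(px[0]-i["cx"])/i["fx"],(px[1]-i["cy"])/i["fy"],1.0]); return np.array(i["position"]),d/np.linalg.norm(d)
def onz(i,px,z):
    p,d=ray(i,px); return p+d*(z-p[2])/d[2]
def proj(i,P):
    M=R.from_rotvec(i["attitude"]).as_matrix()
    c=(np.atleast_2d(P)-i["position"])@M
    return np.c_[c[:,0]/c[:,2]*i["fx"]+i["cx"],c[:,1]/c[:,2]*i["fy"]+i["cy"]]
def tri(rs):
    A=np.zeros((3,3));b=np.zeros(3)
    for p,d in rs:
        Q=np.eye(3)-np.outer(d,d);A+=Q;b+=Q@p
    X=np.linalg.solve(A,b); return X,[np.linalg.norm((np.eye(3)-np.outer(d,d))@(X-p)) for p,d in rs]
E
python3 - <<'E'
import cv2,numpy as np
s=cv2.imread("pics/side0.png");t=cv2.imread("pics/top0.png")
def c(im,x0,y0,x1,y1,k): return cv2.resize(im[y0:y1,x0:x1],None,fx=k,fy=k,interpolation=cv2.INTER_CUBIC)
cv2.imwrite("pics/s_stand.png",c(s,210,220,320,305,7))
cv2.imwrite("pics/s_rack.png",c(s,195,105,325,190,6))
cv2.imwrite("pics/t_stand.png",c(t,290,150,350,235,7))
cv2.imwrite("pics/t_rack.png",c(t,130,110,200,240,4))
E
```

```text
(no output)
```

View pics/s_stand.png

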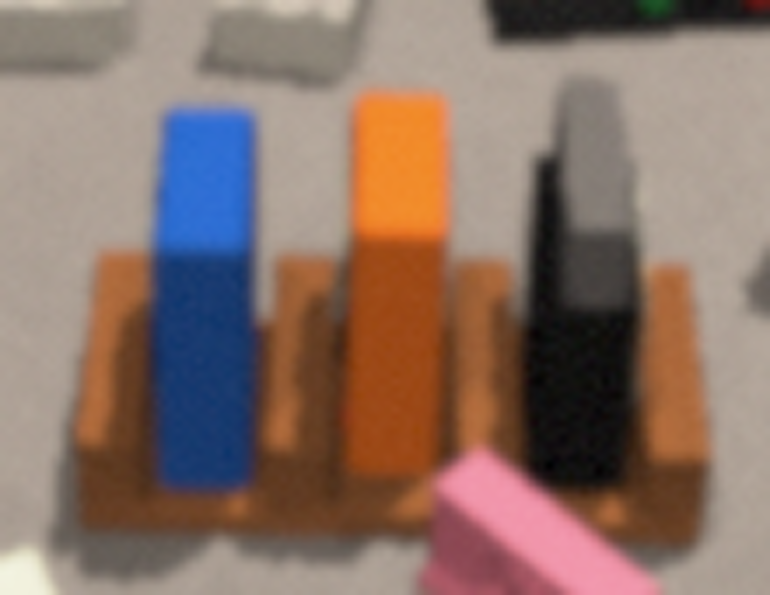

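View pics/s_rack.png

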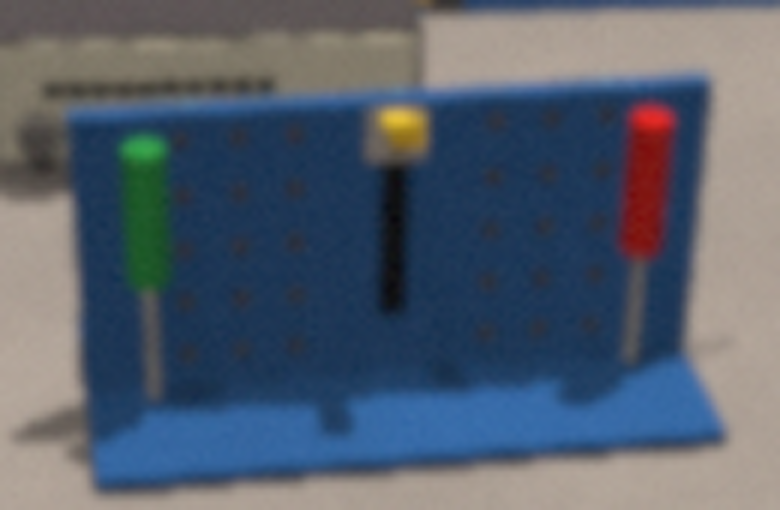

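View pics/t_stand.png

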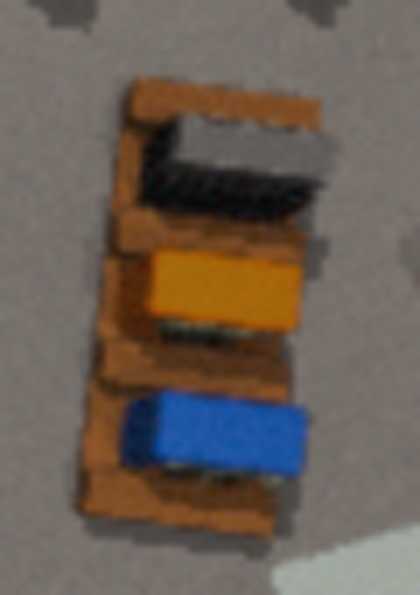

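View pics/t_rack.png

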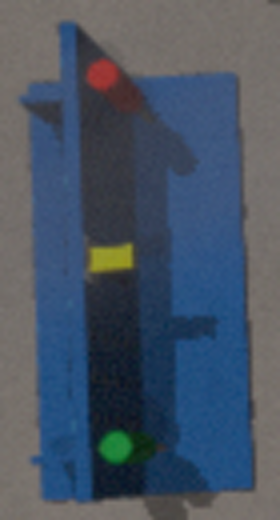

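The stand crops show the meter's grey handle: in the top view around px (326, 171), yawed a few degrees with the block. In the rack crops the yellow hook sits near the top of its slot, around side px (262, 127) and top px (157, 174). Next are rough positions.

```bash
python3 - <<'E'
from h import *
t,_=cam("top");s,_=cam("side")
def T(x,y,k,x0,y0): return (x/k+x0-.5+.5/k*0,y/k+y0-.5)
for n,p in dict(hl=(182,128),hr=(337,148),hbl=(178,165),hbr=(325,185)).items(): print(n,onz(t,T(*p,7,290,150),.124))
# stand corners top z=.041
for p in [(130,80),(322,100),(80,515),(275,535)]: print(onz(t,T(*p,7,290,150),.041))
# rack foot front corners z=.01
for p in [(238,75),(252,490)]: print('foot',onz(t,T(*p,4,130,110),.01))
for p in [(62,22),(85,500),(78,22),(92,500)]: print('btop',onz(t,T(*p,4,130,110),.165))
# hook tip corners
tt=ray(t,T(132,257,4,130,110)); ss=ray(s,T(403,118,6,195,105)); print(tri([tt,ss]))
E
```

```text
hl [ 0.61359713 -0.18083561  0.124     ]
hr [ 0.60643074 -0.24157869  0.124     ]
hbl [ 0.59896783 -0.1792698   0.124     ]
hbr [ 0.59177963 -0.23681915  0.124     ]
[ 0.64584452 -0.17221662  0.041     ]
[ 0.63827241 -0.2535955   0.041     ]
[ 0.46164811 -0.15155001  0.041     ]
[ 0.45429223 -0.233216    0.041     ]
foot [0.74775199 0.18914724 0.01      ]
foot [0.43083674 0.17077412 0.01      ]
btop [0.74397448 0.28015668 0.165     ]
btop [0.42742523 0.25463425 0.165     ]
btop [0.74410256 0.26949483 0.165     ]
btop [0.42748078 0.25007788 0.165     ]
(array([0.58538271, 0.22684941, 0.17314892]), [np.float64(0.0005664036084708402), np.float64(0.0005664036084707719)])
```

```bash
cat >> h.py <<'E'
def tool():
    s=bot.read_state(); return np.array(s["tool_pos"]),R.from_rotvec(s["tcp_rot"]).as_matrix(),s
def plan(target,yawdeg):
    """shift in present tool axes (mm) and twist (deg) to reach target with tool x at yaw"""
    p,M,s=tool(); d=M.T@(np.array(target)-p)*1000
    y=np.degrees(np.arctan2(M[1,0],M[0,0])); tw=-((yawdeg-y+180)%360-180)
    print("pos",p.round(4),"yaw",round(y,2),"q",s["q"].round(2),"shift tool",d.round(1),"twist",round(tw,2),"tilt",(M[:,2]).round(4))
E
python3 - <<'E'
from h import *
i,M=cam("wrist"); p,T,s=tool()
print("cam in tool",T.T@(i["position"]-p)*1000, "axis", T.T@M[:,2], "xaxis",T.T@M[:,0])
plan([.585,.10,.30],93.4)
E
```

```text
cam in tool [  81.83655825    0.16733963 -142.40203021] axis [-3.19375514e-01 -1.80690425e-04  9.47628223e-01] xaxis [7.26973850e-05 9.99999974e-01 2.15177408e-04]
pos [0.2311 0.6336 0.2302] yaw 159.96 q [ 1.18  0.26  1.61  0.    1.27 -0.04] shift tool [-515.3 -380.2  -69.1] twist 66.56 tilt [-7.0e-04 -1.6e-03 -1.0e+00]
```

```bash
python3 - <<'E'
from h import *
plan([.585,.16,.31],93.4)
E
```

```text
pos [0.2311 0.6336 0.2302] yaw 159.96 q [ 1.18  0.26  1.61  0.    1.27 -0.04] shift tool [-494.8 -323.8  -79.2] twist 66.56 tilt [-7.0e-04 -1.6e-03 -1.0e+00]
```

>>> drive_tool([
  [[-31,-20,-10],0],
  [[-31,-20,-10],0],
  [[-31,-20,-10],0],
  [[-31,-20,-10],0],
  [[-31,-20,-10],0],
  [[-31,-20,-10],0],
  [[-31,-20,-10],0],
  [[-31,-20,-10],0],
])

```text
time: 0.82
tool_pos: [0.41, 0.3971, 0.3115]
tcp_rot: [-0.546, -3.094, 0.0]
wrist_force: [0.3, 0.8, -0.6]
width: 0.998
```

>>> drive_tool([
  [[-31,-20,0],0],
  [[-31,-20,0],0],
  [[-31,-20,0],0],
  [[-31,-20,0],0],
  [[-31,-20,0],0],
  [[-31,-20,0],0],
  [[-31,-20,0],0],
  [[-31,-20,0],0],
])

```text
time: 1.48
tool_pos: [0.5882, 0.1618, 0.311]
tcp_rot: [-0.547, -3.093, 0.0]
wrist_force: [0.9, 1.0, 0.1]
width: 0.996
```

>>> drive_tool([
  [[0,0,0],7],
  [[0,0,0],7],
  [[0,0,0],7],
  [[0,0,0],7],
  [[0,0,0],7],
  [[0,0,0],7],
  [[0,0,0],7],
  [[0,0,0],7],
])

```text
time: 2.15
tool_pos: [0.5874, 0.1634, 0.3107]
tcp_rot: [-1.942, -2.469, 0.001]
wrist_force: [0.8, -0.5, -0.1]
width: 1.002
```

>>> drive_tool([
  [[0,0,0],7],
  [[0,0,0],3.5],
  [[0,0,0],0],
  [[0,0,0],0],
])

```text
time: 2.48
tool_pos: [0.5874, 0.1635, 0.3109]
tcp_rot: [-2.151, -2.289, 0.001]
wrist_force: [-1.1, -0.4, -0.1]
width: 1.001
```

```bash
python3 - <<'E'
from h import *
plan([.585,.16,.31],93.4)
i,_=cam("wrist"); import pickle; pickle.dump(i,open("w1.pkl","wb"))
cv2.imwrite("pics/w1.png",bot.read_camera("wrist")[:,:,::-1])
E
```

```text
pos [0.5874 0.1635 0.3109] yaw 93.57 q [ 0.23  0.1   1.65 -0.    1.39  0.17] shift tool [-3.3 -2.6  0.9] twist 0.17 tilt [-7.e-04 -2.e-04 -1.e+00]
```

View pics/w1.png

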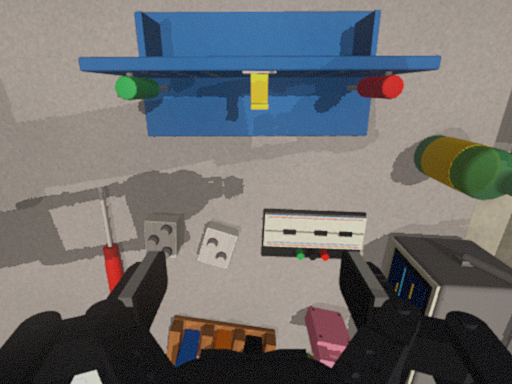

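The wrist view shows the board from above. Its top edge is at row ~65, and the hook spans px (250–269, 72–109), centred between the green and red drivers. I'll take a second wrist view 80 mm along.

>>> drive_tool([
  [[40,0,0],0],
  [[40,0,0],0],
  [[0,0,0],0],
  [[0,0,0],0],
])

```text
time: 2.87
tool_pos: [0.5823, 0.2452, 0.3109]
tcp_rot: [-2.148, -2.292, 0.001]
wrist_force: [0.1, -0.0, -0.4]
width: 1.0
```

```bash
python3 - <<'E'
from h import *
i,_=cam("wrist"); import pickle; pickle.dump(i,open("w2.pkl","wb"))
cv2.imwrite("pics/w2.png",bot.read_camera("wrist")[:,:,::-1])
a=cv2.imread("pics/w1.png")[45:140,70:450];b=cv2.imread("pics/w2.png")
cv2.imwrite("pics/w1c.png",cv2.resize(a,None,fx=2.1,fy=2.1,interpolation=cv2.INTER_CUBIC))
E
```

```text
(no output)
```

View pics/w2.png

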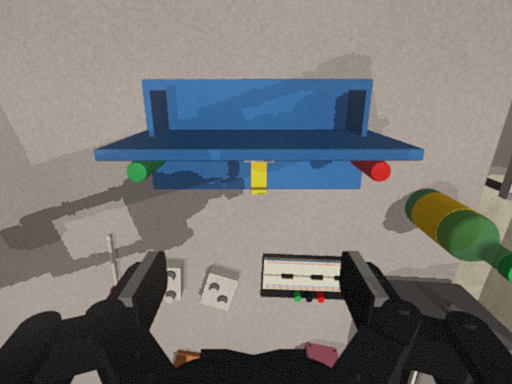

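View pics/w1c.png

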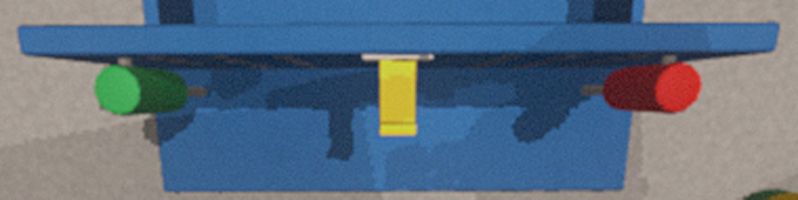

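Second view: the board's top front edge is at row ~160 and the hook at (251–267, 161–194). Next I'll locate the edges precisely and triangulate.

```bash
python3 - <<'E'
from h import *
import pickle
I=[pickle.load(open(f"w{k}.pkl","rb")) for k in(1,2)]
im=[cv2.imread(f"pics/w{k}.png") for k in(1,2)]
for a in im:
    h=cv2.cvtColor(a,cv2.COLOR_BGR2HSV); m=cv2.inRange(h,(22,120,100),(35,255,255)); m[220:]=0; m[:, :220]=0; m[:,300:]=0
    n,l,st,c=cv2.connectedComponentsWithStats(m); k=1+np.argmax(st[1:,4]); print(st[k],c[k])
    ys=np.where(l==k); 
    for r in range(st[k][1],st[k][1]+st[k][3]):
        x=ys[1][ys[0]==r]; print(r,x.min(),x.max(),a[r,x.min()+4:x.max()-3].mean(0).round(),end=' | ')
    print()
# edge of board: columns profile, V channel
for a,cols,(r0,r1) in ((im[0],(180,210,300,330,345),(52,80)),(im[1],(180,210,300,330,345),(145,172))):
    for c in cols: print(c, a[r0:r1,c-4:c+5,0].mean(1).astype(int))
E
```

```text
[250  74  19  35 597] [258.94304858  90.8559464 ]
74 250 267 [ 55. 184. 192.] | 75 250 267 [ 63. 208. 208.] | 76 250 268 [ 61. 205. 206.] | 77 251 267 [ 65. 206. 207.] | 78 251 267 [ 63. 205. 206.] | 79 251 267 [ 61. 205. 206.] | 80 251 267 [ 60. 199. 206.] | 81 251 267 [ 56. 187. 206.] | 82 251 267 [ 57. 185. 206.] | 83 251 267 [ 54. 184. 206.] | 84 251 267 [ 54. 184. 206.] | 85 251 267 [ 52. 183. 206.] | 86 251 267 [ 55. 185. 207.] | 87 251 267 [ 54. 184. 207.] | 88 251 267 [ 53. 184. 206.] | 89 251 267 [ 53. 184. 206.] | 90 251 267 [ 53. 184. 206.] | 91 251 267 [ 54. 184. 207.] | 92 251 267 [ 53. 184. 206.] | 93 251 267 [ 57. 184. 207.] | 94 251 267 [ 52. 183. 206.] | 95 251 267 [ 54. 184. 208.] | 96 251 267 [ 52. 183. 206.] | 97 251 267 [ 52. 183. 206.] | 98 251 267 [ 51. 183. 207.] | 99 251 267 [ 49. 183. 206.] | 100 251 267 [ 53. 184. 208.] | 101 251 267 [ 51. 186. 207.] | 102 251 266 [ 52. 177. 199.] | 103 251 266 [ 47. 155. 180.] | 104 251 267 [ 52. 181. 191.] | 105 251 267 [ 62. 208. 207.] | 106 251 267 [ 60. 205. 208.] | 107 251 267 [ 48. 202. 208.] | 108 251 267 [ 57. 191.
[... 1522 characters left out ...]
2  91]
345 [108 106 100 102 125 145 148 147 146 148 148 147 146 146 148 147 137 113
  80  61  63  65  64  57  61  79  91  91]
180 [ 84  83  82  88 122 147 146 146 144 145 145 146 145 146 139 121 128 145
 146 146 146 145 144 145 145 134 104]
210 [ 83  85  84  93 129 158 163 159 159 159 159 158 157 155 149 122 124 146
 145 145 145 145 145 146 144 144 144]
300 [ 85  88  85  97 127 149 151 150 149 149 148 147 146 148 139 128 147 165
 167 168 168 169 169 169 168 168 168]
330 [ 85  84  86  96 129 148 151 151 149 150 149 149 151 151 141 120 122 139
 146 158 164 166 165 166 167 165 166]
345 [ 84  83  82  97 128 148 152 151 151 150 150 149 150 149 138 129 153 166
 166 165 166 165 166 165 165 165 164]
```

```bash
python3 - <<'E'
from h import *
import pickle
I=[pickle.load(open(f"w{k}.pkl","rb")) for k in(1,2)]
def t(a,b): 
    X,r=tri([ray(I[0],a),ray(I[1],b)]); print(X.round(4),np.round(r,4)); return X
print("tip rear top"); t((259,103.7),(258.3,189.7))
print("tip front top"); t((259,106.9),(258.3,192.9))
print("board edge")
for z in(.165,.168):
  for k,rows in((0,((180,70.1),(330,69.5))),(1,((180,159.5),(330,159.5)))):
    P=[onz(I[k],p,z) for p in rows]; d=P[0]-P[1]; print(z,k,P[0][:2].round(4),P[1][:2].round(4),np.degrees(np.arctan2(-d[1],d[0]))) 
# tip top front edge at z variants and hook centre
for z in (.165,.170,.175):
    for k,p in((0,(259,106.9)),(1,(258.3,192.9))): print(z,k,onz(I[k],p,z)[:2].round(4))
for z in (.155,.160,.165): print("shank mid",z,[onz(I[0],(259,85),z)[:2].round(4),onz(I[1],(258.3,175),z)[:2].round(4)])
E
```

```text
tip rear top
[0.5887 0.2342 0.1685] [0.0001 0.0001]
tip front top
[0.5889 0.2315 0.1704] [0.0001 0.0001]
board edge
0.165 0 [0.517  0.2582] [0.6495 0.2669] 176.21530346465548
0.165 1 [0.5107 0.2588] [0.656  0.2683] 176.25680152894085
0.168 0 [0.5177 0.258 ] [0.6488 0.2667] 176.21530346465548
0.168 1 [0.5114 0.2596] [0.6552 0.269 ] 176.25680152894083
0.165 0 [0.589  0.2312]
0.165 1 [0.589  0.2296]
0.17 0 [0.5889 0.2315]
0.17 1 [0.5888 0.2313]
0.175 0 [0.5888 0.2317]
0.175 1 [0.5886 0.233 ]
shank mid 0.155 [array([0.5879, 0.2503]), array([0.588 , 0.2455])]
shank mid 0.16 [array([0.5878, 0.2502]), array([0.5879, 0.2469])]
shank mid 0.165 [array([0.5877, 0.2501]), array([0.5877, 0.2483])]
```

Triangulation gives the hook tip top at z ≈ 0.170 (so shank top ≈ 0.160), hook axis at x ≈ 0.588, board face at y ≈ 0.263 there, and rack yaw ≈ 93.7°. I'll confirm the hook height by touching the tip lightly with the shut fingers.

```bash
python3 - <<'E'
from h import *
plan([.5889,.2310,.20],93.7)
E
```

```text
pos [0.5825 0.244  0.311 ] yaw 93.63 q [ 0.36  0.14  1.6  -0.    1.4   0.29] shift tool [-13.3   5.6 111. ] twist -0.07 tilt [-4.e-04 -7.e-04 -1.e+00]
```

>>> drive_tool([
  [[-13,5.6,0],0],
  [[0,0,20],0],
  [[0,0,20],0],
  [[0,0,20],0],
  [[0,0,20],0],
  [[0,0,15],0],
  [[0,0,10],0],
  [[0,0,0],0],
], jaw=0)

```text
time: 3.58
tool_pos: [0.5881, 0.2282, 0.2033]
tcp_rot: [-2.154, -2.284, 0.007]
wrist_force: [-0.2, -0.1, -0.1]
width: -0.001
```

```bash
python3 - <<'E'
from h import *
plan([.5889,.2310,.18],93.7); print(bot.read_state()["wrist_force"],bot.read_state()["width"])
cv2.imwrite("pics/w3.png",bot.read_camera("wrist")[:,:,::-1])
a=bot.read_camera("side")[100:190,190:330,::-1]
cv2.imwrite("pics/s3.png",cv2.resize(a,None,fx=5,fy=5,interpolation=cv2.INTER_CUBIC))
E
```

```text
pos [0.5881 0.2282 0.2033] yaw 93.37 q [ 0.33  0.2   1.73 -0.    1.21  0.27] shift tool [ 2.8  1.1 23.3] twist -0.33 tilt [-0.0046 -0.0022 -1.    ]
[-0.1771734  -0.11141807 -0.1446593 ] -0.0005773612777730305
```

View pics/w3.png

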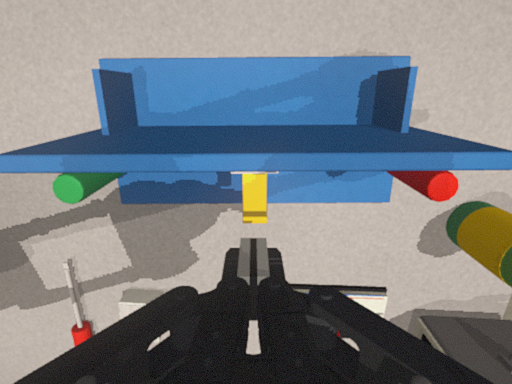

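View pics/s3.png

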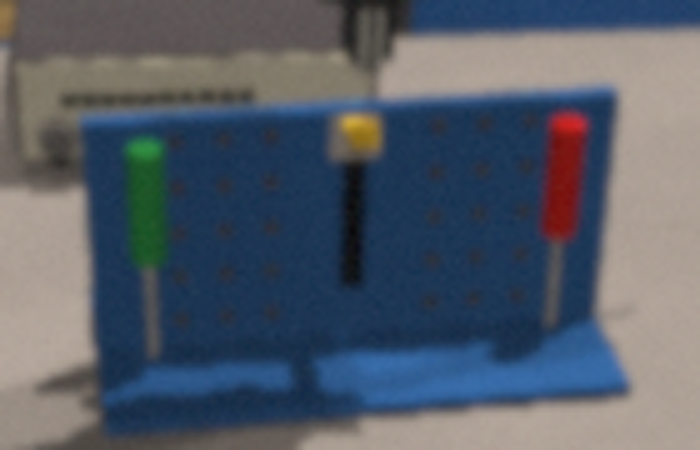

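The fingertips are at wrist px (254, 245) and the hook tip at row 218, so they line up. The side view agrees, with the tips above the hook. Descending.

>>> drive_tool([
  [[2.5,1,10],0],
  [[0,0,10],0],
  [[0,0,5],0],
  [[0,0,0],0],
  [[0,0,0],0],
])

```text
time: 4.1
tool_pos: [0.5895, 0.2333, 0.1805]
tcp_rot: [-2.153, -2.287, 0.002]
wrist_force: [-0.8, -0.3, -0.4]
width: -0.0
```

>>> drive_tool([
  [[0,0,1],0],
  [[0,0,1],0],
  [[0,0,0],0],
])

```text
time: 4.35
tool_pos: [0.5902, 0.2334, 0.1795]
tcp_rot: [2.153, 2.287, 0.001]
wrist_force: [-0.7, -0.7, -0.5]
width: 0.0
```

>>> drive_tool([
  [[0,0,1],0],
  [[0,0,0],0],
])

```text
time: 4.52
tool_pos: [0.5901, 0.2333, 0.1783]
tcp_rot: [2.153, 2.287, 0.0]
wrist_force: [0.8, 0.1, 0.2]
width: -0.002
```

>>> drive_tool([
  [[0,0,1],0],
  [[0,0,1],0],
  [[0,0,1],0],
  [[0,0,0],0],
])

```text
time: 4.85
tool_pos: [0.5898, 0.2332, 0.175]
tcp_rot: [-2.153, -2.287, 0.001]
wrist_force: [0.2, -1.1, -0.0]
width: -0.003
```

>>> drive_tool([
  [[0,0,1],0],
  [[0,0,1],0],
  [[0,0,0],0],
])

```text
time: 5.1
tool_pos: [0.5899, 0.2332, 0.173]
tcp_rot: [-2.153, -2.287, 0.001]
wrist_force: [0.2, -0.6, -0.3]
width: 0.002
```

>>> drive_tool([
  [[0,0,1],0],
  [[0,0,0],0],
  [[0,0,0],0],
])

```text
time: 5.35
tool_pos: [0.59, 0.2333, 0.1722]
tcp_rot: [-2.153, -2.287, 0.0]
wrist_force: [-1.2, -0.6, -0.2]
width: 0.002
```

>>> drive_tool([
  [[0,0,1],0],
  [[0,0,0],0],
  [[0,0,0],0],
])

```text
time: 5.6
tool_pos: [0.59, 0.2333, 0.1712]
tcp_rot: [-2.153, -2.287, 0.0]
wrist_force: [-0.1, 1.4, 0.7]
width: 0.001
```

>>> drive_tool([
  [[0,0,1],0],
  [[0,0,0],0],
  [[0,0,0],0],
])

```text
time: 5.85
tool_pos: [0.5899, 0.2333, 0.1702]
tcp_rot: [-2.153, -2.287, 0.0]
wrist_force: [-0.0, 1.1, -0.1]
width: 0.002
```

>>> drive_tool([
  [[0,0,1],0],
  [[0,0,0],0],
  [[0,0,0],0],
])

```text
time: 6.1
tool_pos: [0.59, 0.2333, 0.1692]
tcp_rot: [-2.153, -2.287, 0.0]
wrist_force: [0.8, 0.1, 0.7]
width: -0.001
```

>>> drive_tool([
  [[0,0,0.7],0],
  [[0,0,0],0],
  [[0,0,0],0],
])

```text
time: 6.35
tool_pos: [0.5901, 0.2333, 0.1691]
tcp_rot: [2.153, 2.287, 0.0]
wrist_force: [-1.4, -0.3, 3.7]
width: 0.001
```

There is contact at z = 0.169, with 3.7 N up. So the tip top is at 0.169 and the shank top at 0.159, which agrees with vision. Now to the meter.

```bash
python3 - <<'E'
from h import *
plan([.603,-.19,.27],173.2)
E
```

```text
pos [0.5901 0.2333 0.1691] yaw 93.46 q [ 0.34  0.23  1.76 -0.    1.15  0.28] shift tool [-423.3  -12.6 -100.9] twist -79.74 tilt [ 4.e-04  1.e-04 -1.e+00]
```

>>> drive_tool([
  [[0,0,-25],0],
  [[0,0,-25],0],
  [[-10,0,-25],0],
  [[-30,0,-26],0],
  [[-40,-1.2,0],0],
  [[-40,-1.2,0],0],
  [[-40,-1.2,0],0],
  [[-40,-1.2,0],0],
])

```text
time: 7.02
tool_pos: [0.5971, 0.0318, 0.2697]
tcp_rot: [2.152, 2.288, 0.001]
wrist_force: [0.6, -0.4, -0.1]
width: -0.0
```

>>> drive_tool([
  [[-40,-1.2,0],0],
  [[-40,-1.2,0],0],
  [[-40,-1.2,0],0],
  [[-40,-1.2,0],0],
  [[-40,-1.2,0],0],
  [[-23,-2,0],0],
  [[0,0,0],-7],
  [[0,0,0],-7],
], jaw=1)

```text
time: 7.68
tool_pos: [0.6024, -0.1919, 0.2689]
tcp_rot: [-1.855, -2.535, 0.0]
wrist_force: [0.1, 1.0, 0.2]
width: 0.999
```

>>> drive_tool([
  [[0,0,0],-7],
  [[0,0,0],-7],
  [[0,0,0],-7],
  [[0,0,0],-7],
  [[0,0,0],-7],
  [[0,0,0],-7],
  [[0,0,0],-7],
  [[0,0,0],-7],
])

```text
time: 8.35
tool_pos: [0.6027, -0.1897, 0.2691]
tcp_rot: [-0.442, -3.11, -0.0]
wrist_force: [0.2, 0.1, -0.2]
width: 0.999
```

>>> drive_tool([
  [[0,0,0],-7],
  [[0,0,0],-2.7],
  [[0,0,0],0],
  [[0,0,0],0],
])

```text
time: 8.68
tool_pos: [0.6027, -0.1897, 0.2693]
tcp_rot: [-0.19, -3.136, -0.0]
wrist_force: [-0.2, 0.2, 0.2]
width: 1.0
```

```bash
python3 - <<'E'
from h import *
plan([.603,-.21,.25],173.2)
import pickle
i,_=cam("wrist"); pickle.dump(i,open("w4.pkl","wb"))
cv2.imwrite("pics/w4.png",bot.read_camera("wrist")[:,:,::-1])
E
```

```text
pos [ 0.6027 -0.1897  0.2693] yaw 173.06 q [-0.34  0.16  1.66  0.    1.32 -1.79] shift tool [ -2.8 -20.1  19.3] twist -0.14 tilt [-3.e-04  1.e-04 -1.e+00]
```

View pics/w4.png

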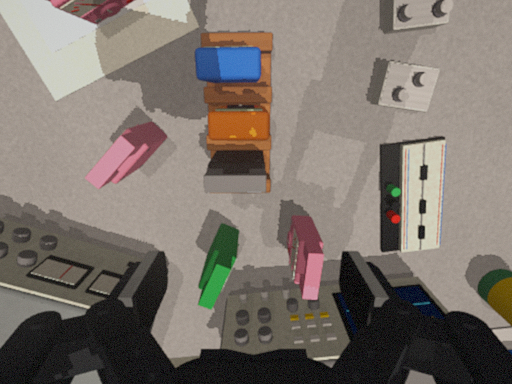

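The meter sits in the block's far slot at px (235, 175). Its grey handle top spans (205–266, 175–193), square to the image. I'll take a second view from 60 mm further out.

>>> drive_tool([
  [[-30,-10,0],0],
  [[-30,-10,0],0],
  [[0,0,0],0],
  [[0,0,0],0],
])

```text
time: 9.07
tool_pos: [0.6605, -0.2171, 0.2682]
tcp_rot: [-0.189, -3.134, -0.001]
wrist_force: [-0.3, -0.3, -1.1]
width: 1.001
```

```bash
python3 - <<'E'
from h import *
import pickle
i,_=cam("wrist"); pickle.dump(i,open("w5.pkl","wb"))
cv2.imwrite("pics/w5.png",bot.read_camera("wrist")[:,:,::-1])
a=cv2.imread("pics/w4.png")[145:200,190:280]; b=cv2.imread("pics/w5.png")[75:155,190:300]
f=lambda a,k:cv2.resize(a,None,fx=k,fy=k,interpolation=cv2.INTER_CUBIC)
cv2.imwrite("pics/w4c.png",f(a,8));cv2.imwrite("pics/w5c.png",f(b,7))
E
```

```text
(no output)
```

View pics/w4c.png

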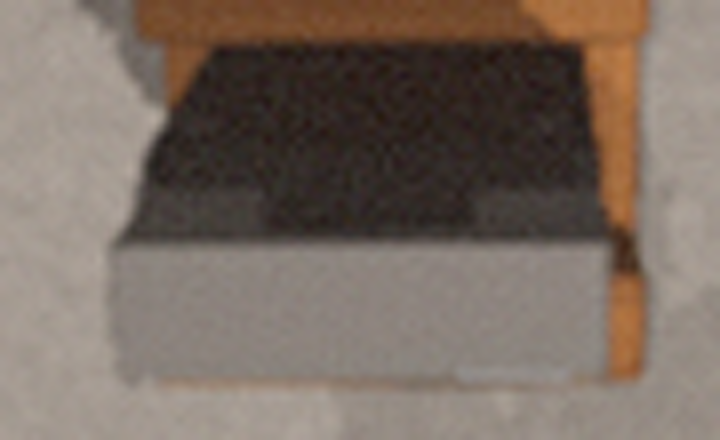

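View pics/w5c.png

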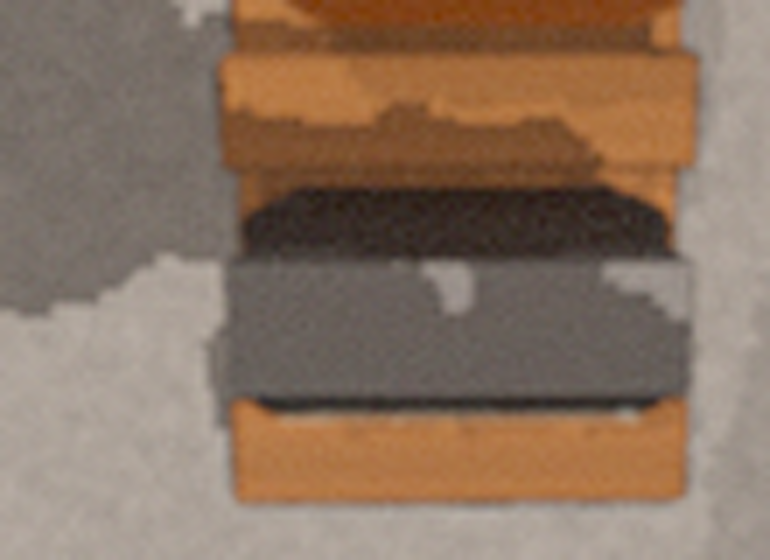

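```bash
python3 - <<'E'
from h import *
import pickle
I=[pickle.load(open(f"w{k}.pkl","rb")) for k in(4,5)]
A=lambda x,y:(190+(x+.5)/8-.5,145+(y+.5)/8-.5)
B=lambda x,y:(190+(x+.5)/7-.5,75+(y+.5)/7-.5)
P={}
for n,a,b in (("bl",(112,242),(230,262)),("br",(608,240),(690,262)),("fl",(114,378),(230,397)),("fr",(608,380),(690,397))):
    X,r=tri([ray(I[0],A(*a)),ray(I[1],B(*b))]); P[n]=X; print(n,X.round(4),np.round(r,4), onz(I[0],A(*a),.124)[:2].round(4), onz(I[1],B(*b),.124)[:2].round(4))
c=sum(P.values())/4; print("centre",c, "width",np.linalg.norm(P["bl"]-P["br"]),"thick",np.linalg.norm(P["bl"]-P["fl"]))
d=P["br"]-P["bl"]+P["fr"]-P["fl"]; print("yaw of long axis",np.degrees(np.arctan2(d[1],d[0])), "->tool x yaw",np.degrees(np.arctan2(d[1],d[0]))+90)
plan([c[0],c[1],.2],np.degrees(np.arctan2(d[1],d[0]))+90)
E
```

```text
bl [ 0.5946 -0.2377  0.1222] [0.0003 0.0003] [ 0.594  -0.2375] [ 0.5946 -0.2373]
br [ 0.6022 -0.1769  0.1202] [0. 0.] [ 0.6011 -0.1769] [ 0.6018 -0.1774]
fl [ 0.6119 -0.2403  0.123 ] [0.0003 0.0003] [ 0.6114 -0.2403] [ 0.6119 -0.2399]
fr [ 0.6193 -0.1788  0.1237] [0. 0.] [ 0.6192 -0.1789] [ 0.6193 -0.1788]
centre [ 0.60697373 -0.20842648  0.12228139] width 0.06125100535129995 thick 0.0175200310505425
yaw of long axis 82.98997094566701 ->tool x yaw 172.989970945667
pos [ 0.6598 -0.2167  0.2687] yaw 173.1 q [-0.35  0.28  1.51  0.    1.35 -1.8 ] shift tool [53.3  1.9 68.8] twist 0.11 tilt [-1.7e-03  7.0e-04 -1.0e+00]
```

```bash
python3 - <<'E'
from h import *
import pickle
i=pickle.load(open("w4.pkl","rb"))
for z in(0,.06,.112):
    for p in((290,217),(310,217),(288,260)): print(z,p,onz(i,p,z)[:2].round(3))
for p in [(.607,-.208-.057,.09),(.607,-.208+.057,.09)]: print(proj(i,p))
plan([.6068,-.2083,.18],173.0)
E
```

```text
0 (290, 217) [ 0.704 -0.147]
0 (310, 217) [ 0.708 -0.118]
0 (288, 260) [ 0.776 -0.156]
0.06 (290, 217) [ 0.678 -0.152]
0.06 (310, 217) [ 0.681 -0.127]
0.06 (288, 260) [ 0.739 -0.159]
0.112 (290, 217) [ 0.655 -0.156]
0.112 (310, 217) [ 0.657 -0.134]
0.112 (288, 260) [ 0.707 -0.162]
[[185.87695298 180.81406553]]
[[288.48474025 168.74094167]]
pos [ 0.6598 -0.2167  0.2687] yaw 173.1 q [-0.35  0.28  1.51  0.    1.35 -1.8 ] shift tool [53.5  2.  88.8] twist 0.1 tilt [-1.7e-03  7.0e-04 -1.0e+00]
```

>>> drive_tool([
  [[27,1,0],0],
  [[26.5,1,0],0],
  [[0,0,30],0],
  [[0,0,30],0],
  [[0,0,20],0],
  [[0,0,0],0],
  [[0,0,0],0],
], force=40)

```text
time: 9.7
tool_pos: [0.6054, -0.2076, 0.1888]
tcp_rot: [-0.188, -3.133, -0.001]
wrist_force: [0.3, -0.0, 1.0]
width: 1.0
```

```bash
python3 - <<'E'
from h import *
plan([.6068,-.2083,.078],173.0)
cv2.imwrite("pics/w6.png",bot.read_camera("wrist")[:,:,::-1])
E
```

```text
pos [ 0.6054 -0.2076  0.1888] yaw 173.15 q [-0.37  0.23  1.73  0.    1.19 -1.82] shift tool [ -1.8  -0.6 110.8] twist 0.15 tilt [-0.0028  0.0011 -1.    ]
```

View pics/w6.png

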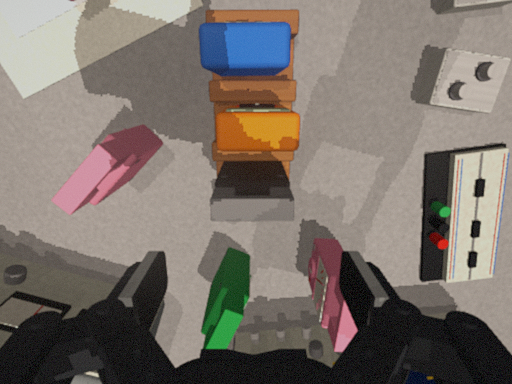

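The handle is centred at col 252 between the fingers. Descending to grasp height.

>>> drive_tool([
  [[0,0,20],0],
  [[0,0,20],0],
  [[0,0,20],0],
  [[0,0,10],0],
  [[0,0,0],0],
  [[0,0,0],0],
])

```text
time: 10.25
tool_pos: [0.6078, -0.2086, 0.1208]
tcp_rot: [0.188, 3.135, -0.001]
wrist_force: [-0.7, 0.9, 0.8]
width: 0.999
```

```bash
python3 - <<'E'
from h import *
plan([.6068,-.2083,.078],173.0)
E
```

```text
pos [ 0.6078 -0.2086  0.1208] yaw 173.15 q [-0.37  0.29  1.78  0.    1.07 -1.82] shift tool [ 1.   0.2 42.8] twist 0.15 tilt [ 1.2e-03 -5.0e-04 -1.0e+00]
```

>>> drive_tool([
  [[0.8,0,15],0],
  [[0,0,14],0],
  [[0,0,8],0],
  [[0,0,4],0.2],
  [[0,0,0],0],
  [[0,0,0],0],
  [[0,0,0],0],
])

```text
time: 10.83
tool_pos: [0.6068, -0.2085, 0.0792]
tcp_rot: [0.193, 3.135, -0.0]
wrist_force: [-0.3, 0.2, -0.4]
width: 0.998
```

```bash
python3 - <<'E'
from h import *
plan([.6068,-.2083,.078],173.0)
cv2.imwrite("pics/w7.png",bot.read_camera("wrist")[:,:,::-1])
E
```

```text
pos [ 0.6068 -0.2085  0.0792] yaw 172.96 q [-0.37  0.33  1.81  0.    0.99 -1.82] shift tool [-0.   0.2  1.2] twist -0.04 tilt [ 9.e-04 -3.e-04 -1.e+00]
```

View pics/w7.png

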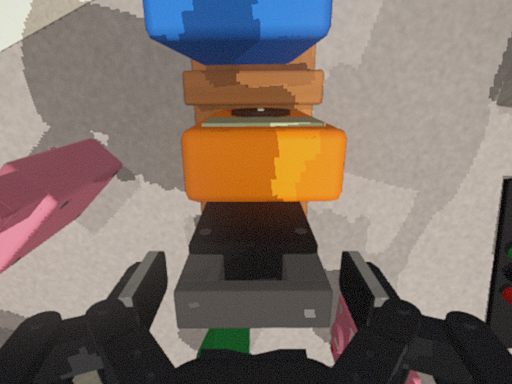

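The handle (178–332) is centred between the fingers. Closing now.

>>> drive_tool([
  [[0,0,0],0],
  [[0,0,0],0],
  [[0,0,0],0],
  [[0,0,0],0],
  [[0,0,0],0],
  [[0,0,0],0],
  [[0,0,0],0],
  [[0,0,0],0],
], jaw=0, force=50)

```text
time: 11.55
tool_pos: [0.6067, -0.2085, 0.0794]
tcp_rot: [0.193, 3.135, -0.001]
wrist_force: [-0.9, -0.7, 4.6]
width: 0.721
```

>>> drive_tool([
  [[0,0,-1],0],
  [[0,0,-2],0],
  [[0,0,-5],0],
  [[0,0,-10],0],
  [[0,0,-10],0],
  [[0,0,0],0],
  [[0,0,0],0],
])

```text
time: 12.13
tool_pos: [0.6075, -0.2087, 0.1084]
tcp_rot: [0.193, 3.133, -0.002]
wrist_force: [-0.5, -0.1, -1.9]
width: 0.719
```

```bash
python3 - <<'E'
from h import *
plan([.6068,-.2083,.078],173.0)
import pickle
s=bot.read_state(); print(s["wrist_force"],s["torque"])
i,_=cam("wrist"); pickle.dump(i,open("w8.pkl","wb"))
cv2.imwrite("pics/w8.png",bot.read_camera("wrist")[:,:,::-1])
a=bot.read_camera("side")[200:310,200:330,::-1]
cv2.imwrite("pics/s8.png",cv2.resize(a,None,fx=5,fy=5,interpolation=cv2.INTER_CUBIC))
E
```

```text
pos [ 0.6075 -0.2087  0.1084] yaw 172.96 q [-0.37  0.3   1.8   0.    1.04 -1.82] shift tool [ 0.8  0.3 30.4] twist -0.04 tilt [ 0.003  -0.0012 -1.    ]
[-0.54569479 -0.09672905 -1.94748368] [-0.04035344  0.00622471 -0.03274025]
```

View pics/w8.png

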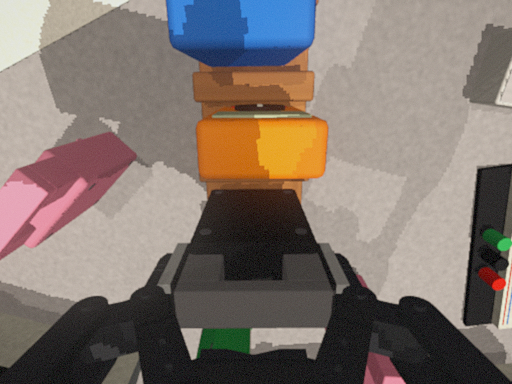

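View pics/s8.png

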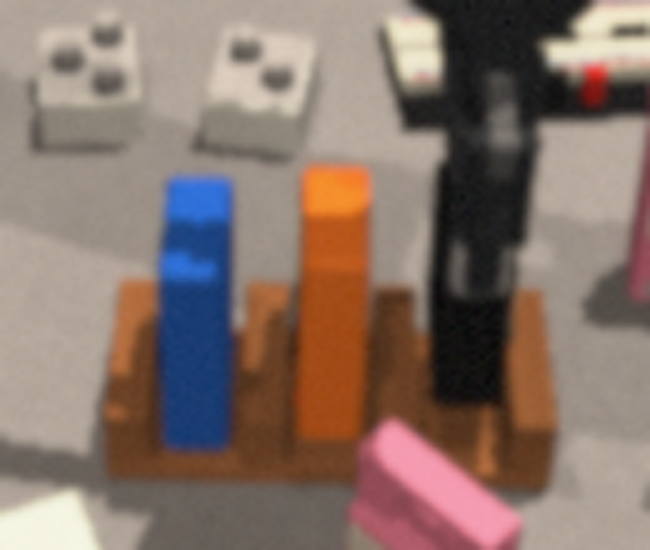

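The meter came out cleanly, hanging straight at about −1.9 N. Its base is still in the slot in the side view, so I'll lift fully, turn and carry.

>>> drive_tool([
  [[0,0,-20],0],
  [[0,0,-25],0],
  [[0,0,-25],0],
  [[0,0,-25],0],
  [[0,0,-15],0],
  [[0,0,0],7],
  [[0,0,0],7],
  [[0,0,0],7],
])

```text
time: 12.9
tool_pos: [0.6062, -0.2082, 0.2167]
tcp_rot: [0.77, 3.046, -0.0]
wrist_force: [-0.4, 0.3, -1.2]
width: 0.718
```

>>> drive_tool([
  [[0,0,0],7],
  [[0,0,0],7],
  [[0,0,0],7],
  [[0,0,0],7],
  [[0,0,0],7],
  [[0,0,0],7],
  [[0,0,0],7],
  [[0,0,0],7],
])

```text
time: 13.57
tool_pos: [0.6058, -0.2081, 0.2157]
tcp_rot: [-2.109, -2.327, 0.001]
wrist_force: [0.2, -0.7, -0.1]
width: 0.72
```

>>> drive_tool([
  [[0,0,0],2.3],
  [[0,0,0],0],
  [[0,0,0],0],
])

```text
time: 13.82
tool_pos: [0.6059, -0.2081, 0.216]
tcp_rot: [-2.147, -2.292, 0.001]
wrist_force: [-0.0, -0.0, -1.6]
width: 0.721
```

```bash
python3 - <<'E'
from h import *
plan([.5924,.1761,.22],93.7)
E
```

```text
pos [ 0.6059 -0.2081  0.216 ] yaw 93.74 q [-0.37  0.21  1.7   0.    1.23 -0.44] shift tool [384.3  11.6  -3.9] twist 0.04 tilt [-1.e-03  4.e-04 -1.e+00]
```

>>> drive_tool([
  [[20,1,0],0],
  [[34,1,0],0],
  [[34,1,0],0],
  [[34,1,0],0],
  [[34,1,0],0],
  [[34,1,0],0],
  [[34,1,0],0],
  [[34,1,0],0],
])

```text
time: 14.48
tool_pos: [0.5974, 0.0513, 0.2165]
tcp_rot: [-2.148, -2.293, 0.0]
wrist_force: [0.5, -1.0, -1.2]
width: 0.717
```

>>> drive_tool([
  [[34,1,0],0],
  [[34,1,0],0],
  [[34,1,0],0],
  [[20,0.6,0],0],
  [[4,0,0],0],
  [[0,0,0],0],
  [[0,0,0],0],
  [[0,0,0],0],
])

```text
time: 15.15
tool_pos: [0.5934, 0.1745, 0.2164]
tcp_rot: [2.15, 2.29, -0.001]
wrist_force: [0.1, -0.1, -1.4]
width: 0.724
```

```bash
python3 - <<'E'
from h import *
plan([.5924,.1761,.1349],93.7)
import pickle
i,_=cam("wrist"); pickle.dump(i,open("w9.pkl","wb"))
cv2.imwrite("pics/w9.png",bot.read_camera("wrist")[:,:,::-1])
a=bot.read_camera("side")[90:200,190:330,::-1]
cv2.imwrite("pics/s9.png",cv2.resize(a,None,fx=5,fy=5,interpolation=cv2.INTER_CUBIC))
E
```

```text
pos [0.5934 0.1745 0.2164] yaw 93.63 q [ 0.25  0.17  1.75 -0.    1.23  0.18] shift tool [ 1.8 -0.9 81.5] twist -0.07 tilt [-3.e-04 -7.e-04 -1.e+00]
```

View pics/w9.png

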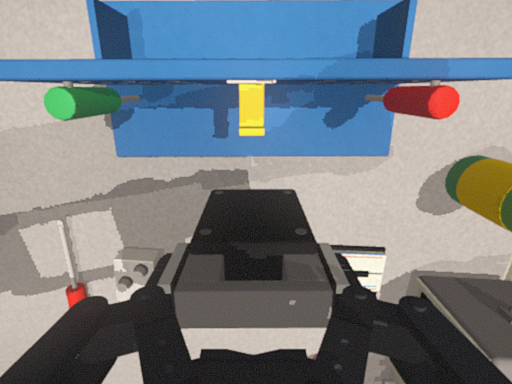

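View pics/s9.png

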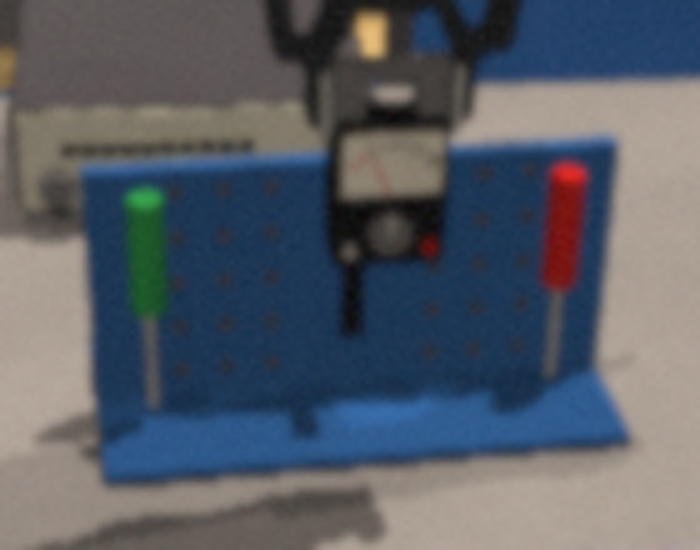

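The meter is held level with the dial facing out toward the side camera. In the wrist view the hook is at (240–265, 82–135) and the handle is centred at col 254. I'll check lateral alignment and the held height.

```bash
python3 - <<'E'
from h import *
import pickle
i=pickle.load(open("w9.pkl","rb")); p,M,s=tool()
a=cv2.imread("pics/w9.png"); h=cv2.cvtColor(a,cv2.COLOR_BGR2HSV); m=cv2.inRange(h,(22,120,100),(35,255,255)); m[150:]=0; m[:,:200]=0;m[:,300:]=0
ys,xs=np.where(m)
for r in (92,100,115,125,133): 
    x=xs[ys==r]; c=(x.min()+x.max())/2; P=onz(i,(c,r),.159 if r<128 else .169); print(r,c,(M.T@(P-p)*1000).round(1),x.max()-x.min()+1)
# board edge
for c in (150,350):
    col=a[60:95,c-4:c+5,0].mean(1); e=60.5+np.argmin(np.diff(col)); P=onz(i,(c,e),.165); print("edge",c,e,(M.T@(P-p)*1000).round(1))
# meter handle top edges along row ~300 
for r in (295,305,315): print(r,a[r,165:200].mean(1).astype(int),a[r,315:345].mean(1).astype(int))
col=a[180:330,245:262].mean((1,2)); print(col.astype(int))
E
```

```text
92 251.0 [81.3 -1.  57.5] 25
100 251.0 [76.5 -1.  57.5] 25
115 251.5 [67.3 -0.7 57.5] 24
125 251.0 [61.  -1.1 57.5] 23
133 251.0 [57.2 -1.  47.5] 25
edge 150 79.5 [ 88.4 -61.6  51.5]
edge 350 78.5 [89.1 58.4 51.5]
295 [41 31 40 33 35 45 44 45 56 76 94 94 94 92 93 89 95 91 95 94 93 93 89 89
 94 96 92 95 89 93 92 93 91 89 95] [93 94 93 93 94 90 95 86 91 92 92 93 95 91 90 96 87 67 43 33 37 26 27 28
 27 26 35 37 41 35]
305 [39 36 36 40 32 38 35 43 39 52 79 87 94 94 91 95 88 93 90 91 87 93 89 95
 94 87 93 92 90 91 91 92 90 97 91] [89 94 94 92 91 91 90 94 95 95 95 90 97 91 91 87 72 41 41 31 29 32 40 28
 32 35 41 33 27 31]
315 [34 33 40 25 34 34 23 35 33 20 46 79 90 92 96 89 94 91 94 93 93 92 91 95
 92 96 92 92 94 93 91 97 97 89 93] [ 92  91  89  92  91  93  87  95  90  88  91  90  93 133 149 120  56  23
  30  16  32  31  32  37  30  40  41  21  39  32]
[164 167 172 177 178 179 178 179 161 100  45  41  42  44  43  44  43  43
  41  42  42  40  41  39  39  41  38  39  38  38  35  37  35  35  35  34
  35  32  33  33  32  34  30  31  32  32  28  29  29  30  29  31  30  31
  28  29  28  26  27  27  31  30  33  40  42  42  44  42  45  44  43  42
  44  43  40  39  40  40  33  28  27  28  28  27  29  28  28  29  27  29
  28  29  28  29  29  28  29  26  26  30  51  69  71  70  70  72  71  71
  72  72  77  86  92  92  93  92  92  92  92  93  92  92  93  93  92  92
  92  92  92  93  93  92  93  92  92  92  92  91  92  91  91  92  92  92
  91  91  88 106 170 201]
```

```bash
python3 - <<'E'
import cv2
a=cv2.imread("pics/w9.png")[180:335,165:345]; cv2.imwrite("pics/w9c.png",cv2.resize(a,None,fx=3.8,fy=3.8,interpolation=cv2.INTER_CUBIC))
E
```

```text
(no output)
```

View pics/w9c.png

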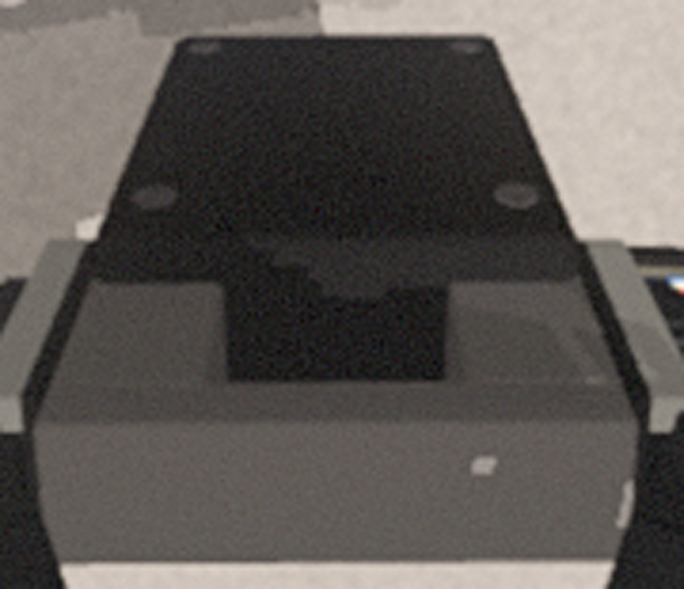

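The held pose agrees with expectation within 2 mm. The hook is 1.2 mm to tool −y of centre, and the board face is 89 mm ahead. Lowering to threading height, where the bar's underside passes 2.5 mm over the tip.

>>> drive_tool([
  [[0,-1.2,20],0],
  [[0,0,25],0],
  [[0,0,20],0],
  [[0,0,12],0],
  [[0,0,4],0],
  [[0,0,0],0],
  [[0,0,0],0],
  [[0,0,0],0],
])

```text
time: 15.92
tool_pos: [0.5935, 0.1758, 0.1374]
tcp_rot: [2.149, 2.29, 0.004]
wrist_force: [-0.3, 0.3, -0.0]
width: 0.72
```

```bash
python3 - <<'E'
from h import *
plan([.5924,.1761,.1349],93.7); s=bot.read_state(); print(s["wrist_force"],s["torque"])
cv2.imwrite("pics/w10.png",bot.read_camera("wrist")[:,:,::-1])
a=bot.read_camera("side")[90:200,190:330,::-1]
cv2.imwrite("pics/s10.png",cv2.resize(a,None,fx=5,fy=5,interpolation=cv2.INTER_CUBIC))
E
```

```text
pos [0.5935 0.1758 0.1374] yaw 93.64 q [ 0.25  0.23  1.82 -0.    1.08  0.18] shift tool [ 0.4 -1.1  2.5] twist -0.06 tilt [ 2.9e-03  7.0e-04 -1.0e+00]
[-0.30540343  0.28915391 -0.02866915] [ 0.01501632  0.02587021 -0.05694597]
```

View pics/s10.png

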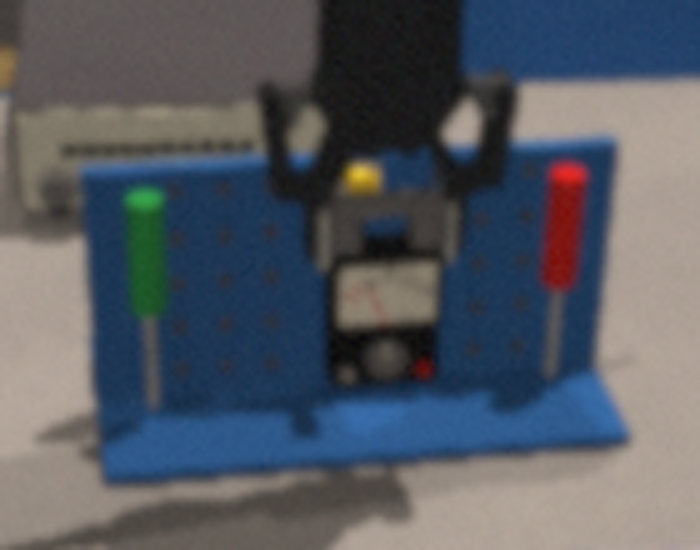

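View pics/w10.png

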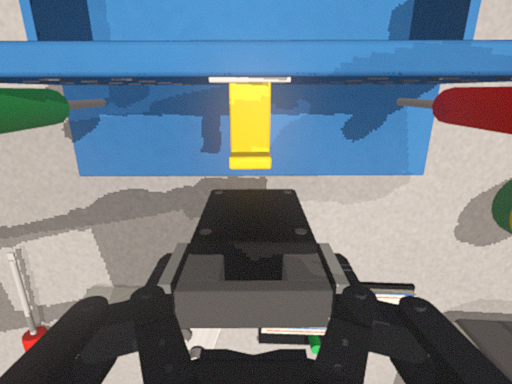

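The meter is in front of the hook, whose wrist view spans (229–271, 78–169). The hook is still about 1.1 mm to tool −y, so the small shift did not take. Correcting it and the height.

>>> drive_tool([
  [[0,-1.3,0],0],
  [[0,0,0],0],
  [[0,0,0],0],
  [[0,0,0],0],
])

```text
time: 16.35
tool_pos: [0.5909, 0.1756, 0.1358]
tcp_rot: [2.149, 2.291, 0.0]
wrist_force: [0.1, 0.5, -1.7]
width: 0.721
```

```bash
python3 - <<'E'
from h import *
plan([.5924,.1761,.1349],93.7); s=bot.read_state(); print(s["wrist_force"],s["torque"])
E
```

```text
pos [0.5909 0.1756 0.1358] yaw 93.67 q [ 0.25  0.23  1.83 -0.    1.08  0.18] shift tool [0.4 1.6 0.9] twist -0.03 tilt [ 3.e-04  1.e-04 -1.e+00]
[ 0.11612853  0.54818009 -1.69608239] [-0.06408682  0.01892863 -0.01214211]
```

```bash
cat >> h.py <<'E'
def hookoff(name):
    i,_=cam("wrist"); p,M,s=tool(); a=bot.read_camera("wrist")[:,:,::-1]; cv2.imwrite(name,a)
    h=cv2.cvtColor(a,cv2.COLOR_BGR2HSV); m=cv2.inRange(h,(22,120,100),(35,255,255)); m[185:]=0; m[:,:200]=0;m[:,310:]=0
    n,l,st,c=cv2.connectedComponentsWithStats(m); k=1+np.argmax(st[1:,4]); print(st[k])
    for r in np.linspace(st[k][1]+6,st[k][1]+st[k][3]*.7,4).astype(int):
        x=np.where(l[r]==k)[0]; cc=(x.min()+x.max())/2; print(r,x.min(),x.max(),(M.T@(onz(i,(cc,r),.159)-p)*1000).round(2))
E
python3 - <<'E'
from h import *
hookoff("pics/w11.png"); plan([.5924,.1761,.1349],93.7)
E
```

```text
[ 236   82   42   88 3529]
88 236 277 [ 83.04   1.83 -23.19]
106 236 276 [ 76.58   1.67 -23.19]
125 237 276 [ 69.5    1.88 -23.19]
143 237 275 [ 62.53   1.71 -23.19]
pos [0.5909 0.1756 0.1357] yaw 93.66 q [0.25 0.23 1.83 0.   1.08 0.18] shift tool [0.4 1.6 0.8] twist -0.04 tilt [ 2.e-04  1.e-04 -1.e+00]
```

>>> drive_tool([
  [[0,1.4,0.7],0],
  [[0,0,0],0],
  [[0,0,0],0],
  [[0,0,0],0],
])

```text
time: 16.73
tool_pos: [0.5922, 0.1756, 0.1348]
tcp_rot: [-2.149, -2.291, 0.0]
wrist_force: [-0.2, 0.3, -1.3]
width: 0.721
```

>>> drive_tool([
  [[8,0,0],0],
  [[8,0,0],0],
  [[8,0,0],0],
  [[4,0,0],0],
  [[0,0,0],0],
  [[0,0,0],0],
  [[0,0,0],0],
])

```text
time: 17.32
tool_pos: [0.5904, 0.2037, 0.1348]
tcp_rot: [2.149, 2.292, -0.0]
wrist_force: [0.6, -0.0, -1.0]
width: 0.72
```

```bash
python3 - <<'E'
from h import *
hookoff("pics/w12.png"); plan([.5924,.1761,.1349],93.7)
E
```

```text
[ 234  159   39   26 1012]
165 234 272 [ 53.85   0.52 -24.19]
169 234 272 [ 52.2    0.53 -24.18]
173 234 272 [ 50.54   0.53 -24.18]
177 234 272 [ 48.86   0.53 -24.18]
pos [0.5904 0.2035 0.1348] yaw 93.67 q [ 0.29  0.25  1.81 -0.    1.08  0.23] shift tool [-27.4   0.2  -0.1] twist -0.03 tilt [-1.e-04 -2.e-04 -1.e+00]
```

View pics/w12.png

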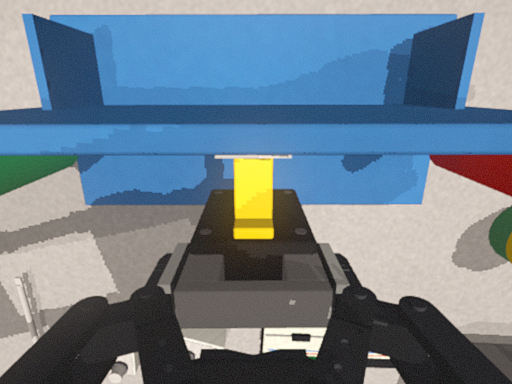

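The hook is laterally centred on the window (0.2 mm off), with its tip now about 12 mm from the case. Advancing gently.

>>> drive_tool([
  [[3,0,0],0],
  [[3,0,0],0],
  [[3,0,0],0],
  [[2,0,0],0],
  [[2,0,0],0],
  [[0,0,0],0],
])

```text
time: 17.87
tool_pos: [0.5896, 0.217, 0.1349]
tcp_rot: [-2.149, -2.292, -0.0]
wrist_force: [0.4, 0.6, -2.1]
width: 0.724
```

>>> drive_tool([
  [[2,0,0],0],
  [[2,0,0],0],
  [[0,0,0],0],
])

```text
time: 18.12
tool_pos: [0.5894, 0.2209, 0.1349]
tcp_rot: [-2.149, -2.291, -0.0]
wrist_force: [0.2, 0.0, -1.1]
width: 0.718
```

>>> drive_tool([
  [[2,0,0],0],
  [[2,0,0],0],
  [[0,0,0],0],
])

```text
time: 18.37
tool_pos: [0.5891, 0.2249, 0.1349]
tcp_rot: [-2.149, -2.291, -0.0]
wrist_force: [0.6, 0.4, -1.6]
width: 0.717
```

```bash
python3 - <<'E'
from h import *
cv2.imwrite("pics/w13.png",bot.read_camera("wrist")[:,:,::-1])
a=bot.read_camera("side")[90:200,190:330,::-1]
cv2.imwrite("pics/s13.png",cv2.resize(a,None,fx=5,fy=5,interpolation=cv2.INTER_CUBIC))
E
```

```text
(no output)
```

View pics/w13.png

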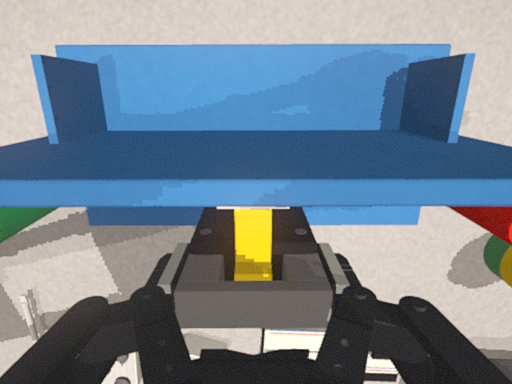

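View pics/s13.png

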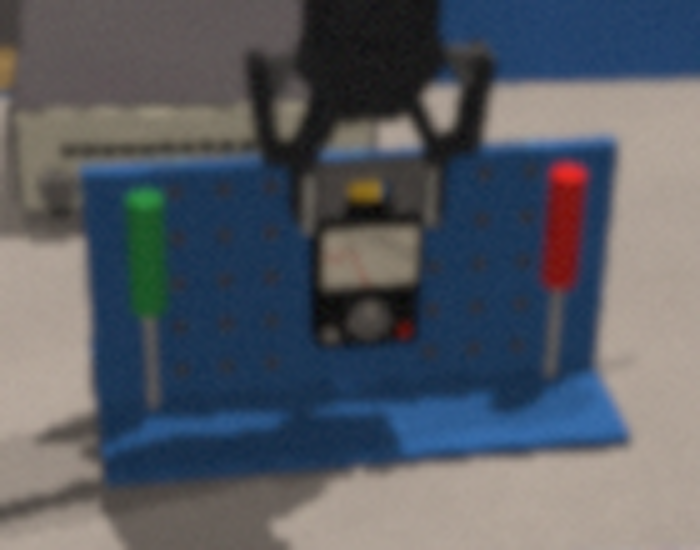

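The side view shows the yellow tip through the window. In the wrist view it enters the window at (235–272, 280) without contact. Continuing in.

>>> drive_tool([
  [[2,0,0],0],
  [[2,0,0],0],
  [[2,0,0],0],
  [[0,0,0],0],
])

```text
time: 18.8
tool_pos: [0.5887, 0.2309, 0.1349]
tcp_rot: [-2.149, -2.291, -0.0]
wrist_force: [0.4, -0.7, -1.3]
width: 0.718
```

>>> drive_tool([
  [[2,0,0],0],
  [[2,0,0],0],
  [[2,0,0],0],
  [[0,0,0],0],
])

```text
time: 19.13
tool_pos: [0.5884, 0.2369, 0.1349]
tcp_rot: [-2.149, -2.291, -0.0]
wrist_force: [-1.0, 0.3, -1.2]
width: 0.722
```

>>> drive_tool([
  [[2,0,0],0],
  [[2,0,0],0],
  [[1.5,0,0],0],
  [[0,0,0],0],
])

```text
time: 19.47
tool_pos: [0.588, 0.2423, 0.1349]
tcp_rot: [-2.149, -2.291, -0.0]
wrist_force: [-0.7, -0.3, -2.1]
width: 0.724
```

```bash
python3 - <<'E'
from h import *
plan([.5879,.2459,.1349],93.7)
cv2.imwrite("pics/w14.png",bot.read_camera("wrist")[:,:,::-1])
a=bot.read_camera("side")[90:200,190:330,::-1]
cv2.imwrite("pics/s14.png",cv2.resize(a,None,fx=5,fy=5,interpolation=cv2.INTER_CUBIC))
E
```

```text
pos [0.588  0.2423 0.1349] yaw 93.68 q [0.35 0.27 1.79 0.   1.09 0.29] shift tool [ 3.5  0.2 -0. ] twist -0.02 tilt [-0.e+00  1.e-04 -1.e+00]
```

View pics/w14.png

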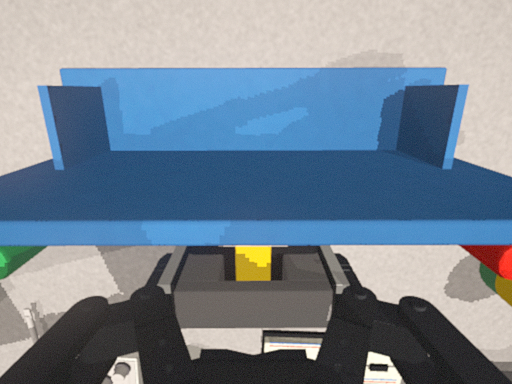

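View pics/s14.png

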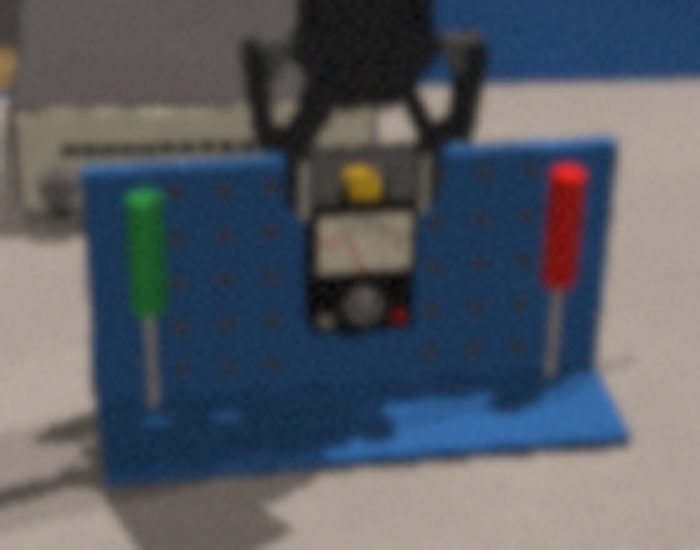

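The hook is through the window. Now I'll feel for the board in small steps.

>>> drive_tool([
  [[1,0,0],0],
  [[1,0,0],0],
  [[1,0,0],0],
  [[0,0,0],0],
  [[0,0,0],0],
])

```text
time: 19.98
tool_pos: [0.5878, 0.245, 0.1349]
tcp_rot: [-2.149, -2.291, 0.0]
wrist_force: [-0.7, -0.3, -1.1]
width: 0.716
```

>>> drive_tool([
  [[1,0,0],0],
  [[0,0,0],0],
  [[0,0,0],0],
])

```text
time: 20.23
tool_pos: [0.5878, 0.246, 0.1349]
tcp_rot: [2.149, 2.291, 0.0]
wrist_force: [0.1, -0.1, -1.4]
width: 0.719
```

>>> drive_tool([
  [[0.7,0,0],0],
  [[0,0,0],0],
  [[0,0,0],0],
])

```text
time: 20.48
tool_pos: [0.5877, 0.2467, 0.1349]
tcp_rot: [2.149, 2.291, 0.0]
wrist_force: [-0.1, 0.4, -1.4]
width: 0.722
```

>>> drive_tool([
  [[0.7,0,0],0],
  [[0,0,0],0],
  [[0,0,0],0],
])

```text
time: 20.73
tool_pos: [0.5877, 0.2473, 0.1349]
tcp_rot: [2.149, 2.291, -0.0]
wrist_force: [0.4, -0.3, -1.5]
width: 0.725
```

>>> drive_tool([
  [[0.6,0,0],0],
  [[0,0,0],0],
  [[0,0,0],0],
])

```text
time: 20.98
tool_pos: [0.5877, 0.2474, 0.1349]
tcp_rot: [2.149, 2.291, -0.001]
wrist_force: [0.6, -3.0, -1.2]
width: 0.72
```

>>> drive_tool([
  [[0.5,0,0],0],
  [[0,0,0],0],
  [[0,0,0],0],
])

```text
time: 21.23
tool_pos: [0.5876, 0.2474, 0.1349]
tcp_rot: [2.149, 2.29, -0.002]
wrist_force: [-0.7, -4.9, -0.6]
width: 0.718
```

The board contact is at y = 0.2474. Backing off about 1 mm, then lowering onto the shank, with contact expected at TCP z ≈ 0.122.

>>> drive_tool([
  [[-1.8,0,0],0],
  [[0,0,0],0],
  [[0,0,2],0],
  [[0,0,2],0],
  [[0,0,2],0],
  [[0,0,2],0],
  [[0,0,0],0],
  [[0,0,0],0],
])

```text
time: 21.9
tool_pos: [0.5875, 0.2467, 0.1265]
tcp_rot: [-2.149, -2.291, 0.001]
wrist_force: [-0.2, -0.0, -1.8]
width: 0.717
```

>>> drive_tool([
  [[0,0,1],0],
  [[0,0,1],0],
  [[0,0,0],0],
  [[0,0,0],0],
])

```text
time: 22.23
tool_pos: [0.5877, 0.2467, 0.1248]
tcp_rot: [-2.149, -2.291, 0.0]
wrist_force: [0.0, -0.3, -2.1]
width: 0.721
```

>>> drive_tool([
  [[0,0,1],0],
  [[0,0,0],0],
  [[0,0,0],0],
])

```text
time: 22.48
tool_pos: [0.5877, 0.2467, 0.1238]
tcp_rot: [-2.149, -2.291, 0.0]
wrist_force: [-0.2, -0.2, -1.6]
width: 0.723
```

>>> drive_tool([
  [[0,0,0.7],0],
  [[0,0,0],0],
  [[0,0,0],0],
])

```text
time: 22.73
tool_pos: [0.5877, 0.2467, 0.1231]
tcp_rot: [-2.149, -2.291, 0.0]
wrist_force: [0.0, 0.1, -1.3]
width: 0.718
```

>>> drive_tool([
  [[0,0,0.7],0],
  [[0,0,0],0],
  [[0,0,0],0],
])

```text
time: 22.98
tool_pos: [0.5877, 0.2467, 0.1225]
tcp_rot: [-2.149, -2.291, 0.0]
wrist_force: [0.1, -0.2, -1.6]
width: 0.722
```

>>> drive_tool([
  [[0,0,0.5],0],
  [[0,0,0],0],
  [[0,0,0],0],
])

```text
time: 23.23
tool_pos: [0.5878, 0.2467, 0.1224]
tcp_rot: [2.149, 2.291, 0.0]
wrist_force: [-2.2, -0.6, 1.1]
width: 0.718
```

>>> drive_tool([
  [[0,0,0.4],0],
  [[0,0,0],0],
  [[0,0,0],0],
])

```text
time: 23.48
tool_pos: [0.5878, 0.2467, 0.1224]
tcp_rot: [2.149, 2.291, 0.0]
wrist_force: [-3.5, -1.0, 5.4]
width: 0.717
```

```bash
python3 - <<'E'
from h import *
print(bot.read_state()["wrist_force"],bot.read_state()["torque"])
cv2.imwrite("pics/w15.png",bot.read_camera("wrist")[:,:,::-1])
a=bot.read_camera("side")[90:200,190:330,::-1]
cv2.imwrite("pics/s15.png",cv2.resize(a,None,fx=5,fy=5,interpolation=cv2.INTER_CUBIC))
E
```

```text
[-3.5064883  -1.04269107  5.38072226] [-0.14986786  0.41411519 -0.00355396]
```

View pics/s15.png

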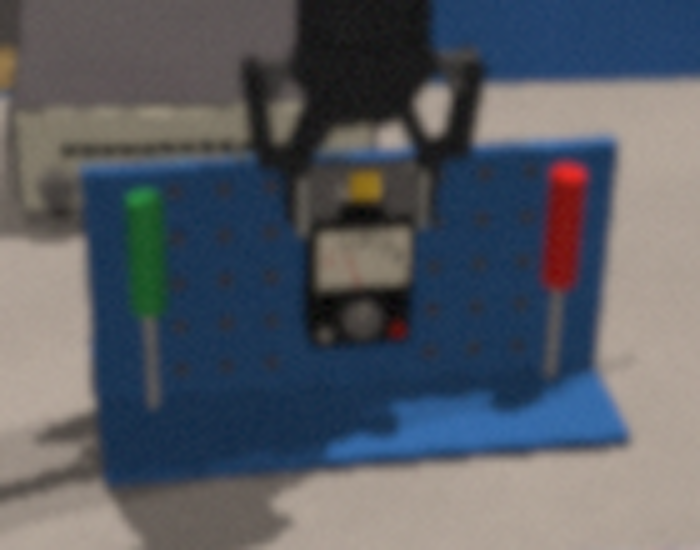

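View pics/w15.png

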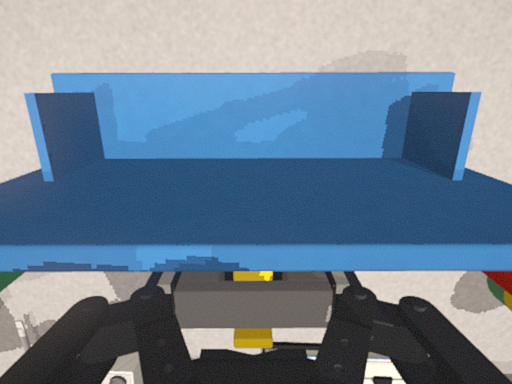

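The tip shows in front of the bar (rows 328–347) and 5.4 N bears up, so the bar rests on the shank behind the tip. Easing the press, then opening a little first.

>>> drive_tool([
  [[0,0,-0.4],0],
  [[0,0,0],0],
  [[0,0,0],0],
], force=20)

```text
time: 23.83
tool_pos: [0.5878, 0.2467, 0.1224]
tcp_rot: [2.149, 2.291, 0.0]
wrist_force: [-2.9, -1.7, 4.4]
width: 0.718
```

>>> drive_tool([
  [[0,0,0],0],
  [[0,0,0],0],
  [[0,0,0],0],
], jaw=0.78)

```text
time: 24.08
tool_pos: [0.5877, 0.2467, 0.1214]
tcp_rot: [-2.149, -2.291, 0.0]
wrist_force: [-0.4, -1.3, 0.6]
width: 0.782
```

```bash
python3 - <<'E'
from h import *
print(bot.read_state()["wrist_force"],bot.read_state()["torque"])
cv2.imwrite("pics/w16.png",bot.read_camera("wrist")[:,:,::-1])
a=bot.read_camera("side")[90:200,190:330,::-1]
cv2.imwrite("pics/s16.png",cv2.resize(a,None,fx=5,fy=5,interpolation=cv2.INTER_CUBIC))
E
```

```text
[-0.40550062 -1.27912373  0.62269364] [0.02881139 0.04147429 0.02243036]
```

View pics/w16.png

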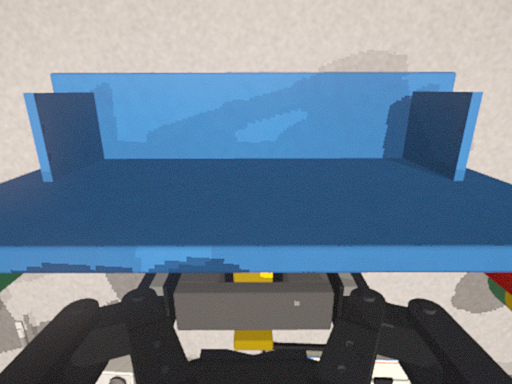

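View pics/s16.png

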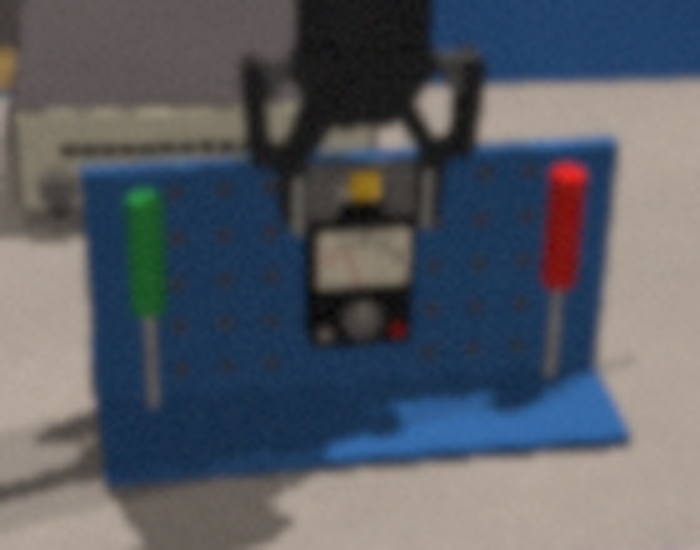

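The meter did not move when released. Opening fully and withdrawing straight up.

>>> drive_tool([
  [[0,0,0],0],
  [[0,0,0],0],
  [[0,0,0],0],
  [[0,0,0],0],
  [[0,0,-2],0],
  [[0,0,-4],0],
  [[0,0,-8],0],
  [[0,0,0],0],
], jaw=1)

```text
time: 24.85
tool_pos: [0.589, 0.2472, 0.1383]
tcp_rot: [2.148, 2.29, 0.005]
wrist_force: [-0.1, 0.8, 0.5]
width: 1.001
```

```bash
python3 - <<'E'
from h import *
a=bot.read_camera("side")[90:200,190:330,::-1]
cv2.imwrite("pics/s17.png",cv2.resize(a,None,fx=5,fy=5,interpolation=cv2.INTER_CUBIC))
E
```

```text
(no output)
```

View pics/s17.png

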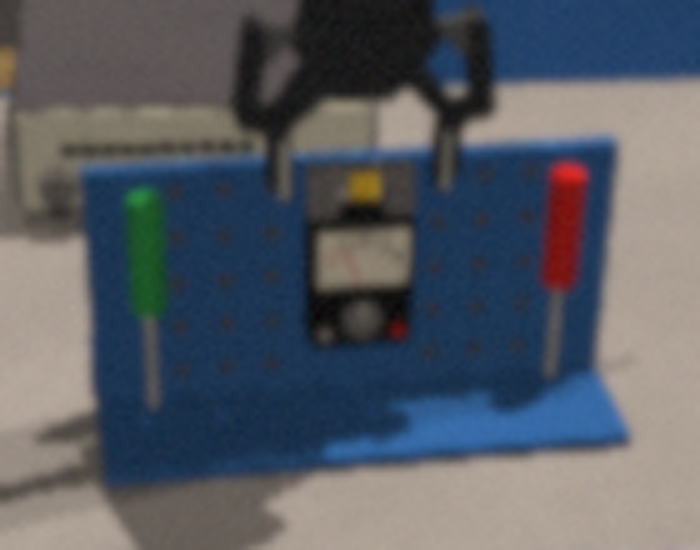

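The meter hangs on its own and the fingers are clear. Raising well away for a final check.

>>> drive_tool([
  [[0,0,-15],0],
  [[0,0,-25],0],
  [[0,0,-30],0],
  [[0,0,-30],0],
  [[0,0,-30],0],
  [[-30,0,-20],0],
  [[0,0,0],0],
  [[0,0,0],0],
])

```text
time: 25.57
tool_pos: [0.5908, 0.2162, 0.2886]
tcp_rot: [2.15, 2.288, 0.006]
wrist_force: [0.6, 1.1, -0.8]
width: 1.002
```

>>> drive_tool([
  [[-35,0,0],0],
  [[-35,0,0],0],
  [[-20,0,0],0],
  [[0,0,0],0],
  [[0,0,0],0],
  [[0,0,0],0],
])

```text
time: 26.07
tool_pos: [0.5948, 0.1277, 0.2846]
tcp_rot: [-2.148, -2.29, 0.002]
wrist_force: [-1.0, -0.2, 0.3]
width: 0.997
```

```bash
python3 - <<'E'
from h import *
import pickle
i,_=cam("wrist"); a=bot.read_camera("wrist")[:,:,::-1]; cv2.imwrite("pics/w18.png",a)
b=bot.read_camera("side")[:,:,::-1]; cv2.imwrite("pics/s18.png",b); cv2.imwrite("pics/t18.png",bot.read_camera("top")[:,:,::-1])
cv2.imwrite("pics/w18c.png",cv2.resize(a[30:170,160:350],None,fx=4,fy=4,interpolation=cv2.INTER_CUBIC)); pickle.dump(i,open("w18.pkl","wb"))
print(bot.read_state()["wrist_force"])
E
```

```text
[-0.20569087  0.7116082   0.25168715]
```

View pics/w18.png

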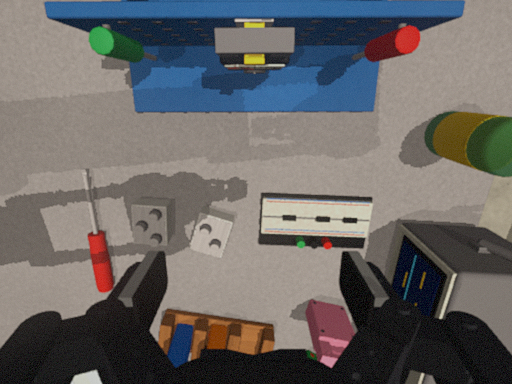

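View pics/s18.png

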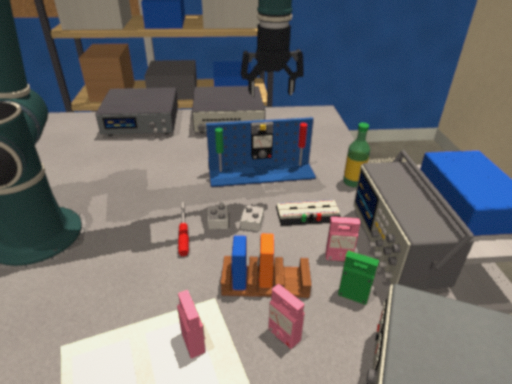

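View pics/w18c.png

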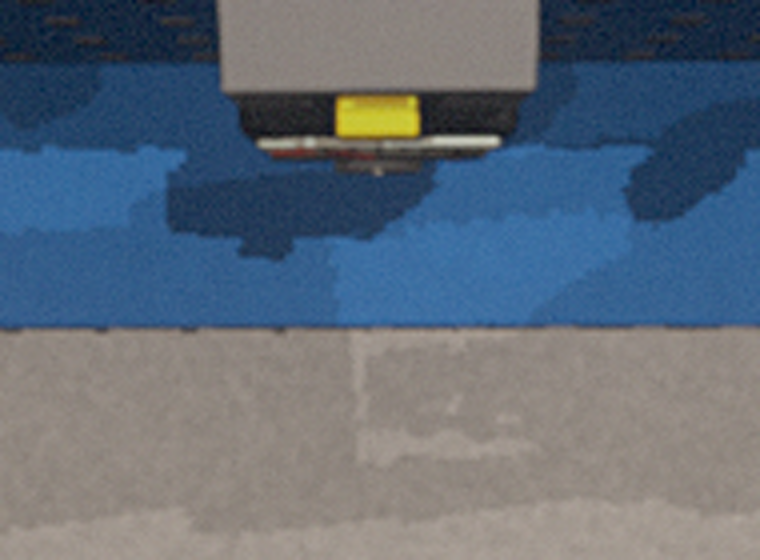

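The handle bar is parallel to the board and centred on the hook: handle centre 379 and hook 377 in the crop, about 0.1 mm off. The tip stands in front of the bar, the dial faces out, and everything else is where it was. Handing in.

```bash
python3 - <<'E'
from h import *
s=bot.read_state(); print(s["time"],abs(s["joint_vel"]).max())
bot.finish_job()
E
```

```text
26.2167 0.00571452160053006
the job is handed in; nothing more can be done
```

The black meter now hangs by its handle on the yellow hook, level, with its back to the board and the dial facing out. I handed the job in at 26.2 s, with the gripper open and well clear.

- **Hook height:** I measured the hook tip from two wrist views, then touched it lightly with the shut fingers at z = 0.169 m (3.7 N). That puts the shank top at 0.159 m.
- **Hanging:** I threaded the hook through the handle window without contact, touched the board at about 5 N and backed off about 0.7 mm. I then lowered until the shank carried the meter. Contact came at the predicted height, with about 5.4 N pressing down, and only then did I open the jaws.
- **Last checks:** After I let go the meter did not move. The handle is parallel to the board and centred on the hook within about 0.1 mm by the wrist view. The other objects look unmoved in the last wrist and side pictures. I saved a last top picture but did not look at it.
- **Disagreements:**
  - The two-view height of the handle top was 0.122 m against the 0.124 m given in the text. The touch on the hook fitted the text's figure.
  - A sideways force of about 3.5 N showed while the meter pressed on the hook, and it went away on release.

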